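# Switch on the ring under the saucepan

### The arm

A 7-joint arm with a two-finger parallel gripper is mounted at the origin on a cart in front of the work surface, level with it; the furniture and walls round the work are solid. World frame = base frame: x ahead of the robot, y to its left, z up, the work surface at z = 0. Lengths are in m, angles in rad, forces in N, time in s.
With the tool pointing down it reaches from about 0.425 to 0.925 m from the base axis. Payload 6.8 kg.
Tool frame: the origin (TCP) lies on the centre line of the jaws, within the pads' length; the fingertips stand 19 mm ahead of it and the grasp point (between the pads) is the TCP; z points along the fingers, y is the line along which they close (so a half turn about z gives the same grasp; the last joint's range is limited). The gripper opens to 85 mm and grips with 20 to 120 N. Pads are 22 mm wide; open, the fingers measure 114 mm over their backs; the gripper's body (76 mm by 85 mm) begins 54 mm behind the grasp point. The pads swing forward as they close: fully open they stand 13 mm farther back than shut.
Start: joints at [1.059, 0.477, 0.022, 1.555, -0.011, 1.109, -0.083], TCP at [0.265, -0.621, 0.25] pointing down, gripper open.
Joint ranges: [-2.96, 2.96], [-0.34, 2.1], [-1.41, 1.46], [0.24, 2.44], [-1.37, 4.51], [0.17, 1.92], [-2.96, 2.96]. Speed limits (rad/s): [2.39, 2.39, 3.14, 3.14, 3.14, 3.14, 3.14].

### API

Orientations are given as a rotation vector (axis times angle).
In Python, from bench import r gives the robot as it stands. The module is installed in compiled form; this text tells all that it offers.
- The arm moves only by the tool arm_command, never from a script. Its argument "rows" is a list of rows, each an object of numbers: "fingers": the opening, from -1 (shut) to 1 (fully open); "x", "y", "z": the shift along the tool's x, y, z in m; "ax", "ay", "az": the turn, a rotation vector about the tool's x, y, z in degrees. In form: [{"fingers": .., "x": .., "y": .., "z": .., "ax": .., "ay": .., "az": ..}, ...]. A call has 1 to 10 rows; each row shifts and turns the commanded pose from where the row before left it, along the tool's axes as they then stand; what a row does not reach is not made up. A row lasts 1/12 s, in which the tool goes at most 41.7 mm and 7.16 degrees, less where a joint would pass 70% of its speed; a pose out of reach is approached as far as the arm can. A call is refused whole if a number of a shift passes 0.0417 or a number of a turn 7.16, either way. A call with a gripper value outside its range is refused whole. The fingers move at their own pace and stop on an object; "grip_force" is the grip in N (left out, the last holds). Time passes only in rows, so rows that do not move let the fingers close. It gives the time, the measured TCP pose, the force, the opening and the grip force at its end, in the units of the state.
- r.get_obs(): the state, without advancing time (a new reading comes with each control period).
- r.grab_frame(name): name is "scene" or "top"; returns a dict with "frame" (480x640x3 uint8, red, green, blue), "depth" (480x640 float32, m along the optical axis (not along the pixel's ray), 0 where there is no reading), "K" (3x3 intrinsics, pixels), "world_from_camera" (4x4, takes a point from camera to world coordinates). Camera axes: x right, y down, z forward; pixel columns grow to the right and rows downward; lengths in m; the calibration is good to about 2 mm. A picture is of the moment at which its call begins.
- r.hand_in(): hands the job in; it is judged then, once.
The state is a dict: "clock": time; "joints": joint angles; "qvel": joint speeds; "tau": joint torques, N m; "tcp_pos": TCP position; "orientation": TCP orientation; "contact_force": force on the tool from outside, world axes, zero at the start; "moment": the same for the moment, N m; "grip_width": finger opening in m; "gripper_force": force on a finger pad.
Only numpy, scipy, OpenCV 4.12 (cv2) and the standard library are available. Lean on these libraries where they do the work, as an engineer would, in place of code of your own. Each camera call takes 0.05 s, during which the arm holds its last target. There are 200 camera calls.

### The job

Switch on the hotplate ring that the saucepan stands on. Its knob, the one right in front of that ring, is child-safe: pull it straight up to unlock it, turn it clockwise from the off dot to the on dash (a bit less than a quarter turn), and push it back down until it is fully home. Leave the other knob as it is, and do not shift the saucepan or the mug.

Things in the scene. Friction and masses are not known exactly. Their poses are not given: they have to be found in the camera images.
- hotplate: Portable hotplate with two rings, white body with a steel deck, 270 mm deep (x) by 380 mm wide (y), fixed on the worktop. Origin at the centre of its underside; x points away from the knobs to its back, y to its left, z up. The deck is 60 mm above the origin. The knob axes lie at x = -98 mm, y = +90 mm (left) and -90 mm (right); each knob works the ring right behind it.
- left_ring (a point): Centre of the top of the left ring, a dark disc 140 mm across, 8 mm above the deck.
- right_ring (a point): Centre of the top of the right ring, a dark disc 140 mm across, 8 mm above the deck.
- left_knob (a point): Grip point of the left control knob, on the knob's axis: a black knob in front of (robot side of) the left ring, on the hotplate's deck, whose axis is vertical. It has a round skirt 56 mm across and, on it, an upright bar to grip: 46 mm long, 14 mm thick, flat parallel sides, its top 9 mm above this point and the top of the skirt 22 mm below this point. The point moves with the knob: its x axis runs along the bar towards the pointer end (white line), y across the bar, z up.
- left_lift (a joint): How far the left knob is pulled up, m: 0 fully home, 0.014 at the upper stop. Friction of about 3 N, no spring: it stays at the height where it is left.
- left_turn (a joint): How far the left knob is turned clockwise seen from above, rad: 0 at off (black dot, pointer to the back of the hotplate, along its x axis), 1.36 (78 degrees) at on (black dash); stops at -0.14 and 1.54. A key under the knob locks it within about 0.2 rad of off or of on unless it is pulled up at least 9 mm; it goes home again only from 1.18 rad upwards (on) or below 0.18 (off), and stays up if pushed between them. Turning takes about 0.03 N m.
- right_knob (a point): Grip point of the right control knob, on the knob's axis: a black knob in front of (robot side of) the right ring, on the hotplate's deck, whose axis is vertical. It has a round skirt 56 mm across and, on it, an upright bar to grip: 46 mm long, 14 mm thick, flat parallel sides, its top 9 mm above this point and the top of the skirt 22 mm below this point. The point moves with the knob: its x axis runs along the bar towards the pointer end (white line), y across the bar, z up.
- right_lift (a joint): How far the right knob is pulled up, m: 0 fully home, 0.014 at the upper stop. Friction of about 3 N, no spring: it stays at the height where it is left.
- right_turn (a joint): How far the right knob is turned clockwise seen from above, rad: 0 at off (black dot, pointer to the back of the hotplate, along its x axis), 1.36 (78 degrees) at on (black dash); stops at -0.14 and 1.54. A key under the knob locks it within about 0.2 rad of off or of on unless it is pulled up at least 9 mm; it goes home again only from 1.18 rad upwards (on) or below 0.18 (off), and stays up if pushed between them. Turning takes about 0.03 N m.
- saucepan: Small steel saucepan, 132 mm across and 70 mm high, standing on one of the two rings, with a black-ended handle that reaches 173 mm from its axis (along its x axis). Origin at the centre of its underside.
- mug: White mug, 82 mm across and 94 mm high, parked on the other ring. Origin at the centre of its underside.

How it is judged:
By the outcome, as a careful person would: the job done as asked, in the order asked, and still so for the second after the job is handed in, with the robot touching nothing.
It also fails if it takes over 32 s, if anything falls off the work surface, if the arm or the gripper's body presses on something with over 40 N, if the wrist force passes 120 N, or if a joint passes its speed limit or range.

## Working session

There is one attempt and no reset: what is moved stays moved. The work goes in short steps, Python scripts to look and compute and a tool call to move; the robot and the scene stay as the last step left them, time stands still between calls to the robot, and variables do not carry over. Pictures are saved under pics/ and viewed, at most 10 in all, crops included, and the job is handed in when it is done.

Besides the shell and the picture viewer there is one more tool, called after "Emit:" by a JSON object that holds its "fn" and its "kwargs". arm_command: Moves the arm, as the interface text tells. Its arguments: {"type":"object","properties":{"rows":{"type":"array"},"grip_force":{"type":"number"}},"required":["rows"]}

```bash
mkdir -p pics
python3 - <<'E'
from bench import r
import cv2,numpy as np
o=r.get_obs();print({k:np.round(v,3).tolist() for k,v in o.items()})
for n in("scene","top"):
    f=r.grab_frame(n);cv2.imwrite(f"pics/{n}0.png",f["frame"][...,::-1]);np.savez(f"{n}0.npz",**f)
    print(n,f["K"].round(1).tolist(),f["world_from_camera"].round(3).tolist())
E
```

```text
{'clock': 0.0, 'joints': [1.059, 0.478, 0.022, 1.556, -0.011, 1.109, -0.083], 'qvel': [-0.001, -0.002, 0.001, 0.001, -0.001, 0.001, -0.001], 'tau': [0.0, -59.645, 1.608, -28.12, 0.012, 0.009, 0.0], 'tcp_pos': [0.265, -0.62, 0.249], 'orientation': [-3.076, -0.63, 0.001], 'contact_force': [-0.123, 0.606, 0.045], 'moment': [0.001, -0.046, 0.02], 'gripper_force': 0.0, 'grip_width': 0.085}
scene [[566.7, 0.0, 313.2], [0.0, 566.7, 239.0], [0.0, 0.0, 1.0]] [[-0.797, -0.316, 0.514, 0.147], [-0.604, 0.419, -0.679, 0.642], [-0.001, -0.852, -0.524, 0.527], [0.0, 0.0, 0.0, 1.0]]
top [[438.0, 0.0, 321.4], [0.0, 438.0, 237.1], [0.0, 0.0, 1.0]] [[0.023, -0.992, 0.123, 0.464], [-1.0, -0.023, 0.002, 0.03], [0.001, -0.123, -0.992, 0.925], [0.0, 0.0, 0.0, 1.0]]
```

View pics/scene0.png

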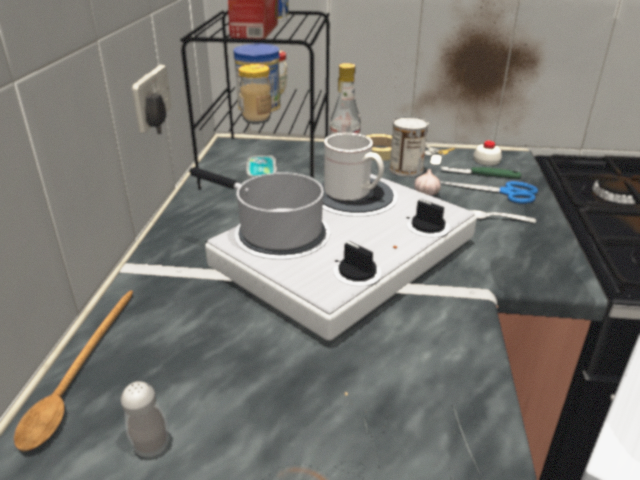

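View pics/top0.png

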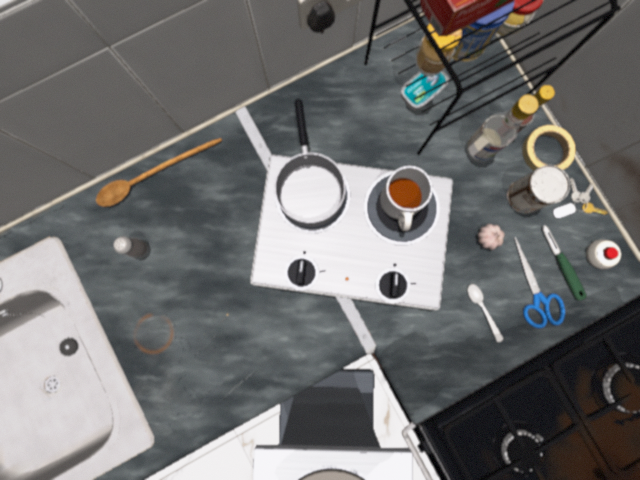

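The scene shows the saucepan on the left ring, so the left knob is the one to turn: scene pixel ~(358,260), top pixel ~(301,272), pointer to the back. The mug is on the right ring, and the pan handle points away from the robot.

```bash
cat > m.py <<'E'
import cv2,numpy as np
def load(n): return dict(np.load(n+".npz"))
def cloud(f):
    v,u=np.mgrid[:480,:640]; d=f["depth"]; K=f["K"]
    p=np.stack([(u-K[0,2])/K[0,0]*d,(v-K[1,2])/K[1,1]*d,d],-1)
    T=f["world_from_camera"]; return p@T[:3,:3].T+T[:3,3]
E
python3 - <<'E'
from m import *
for n,(u,v) in (("top",(301,272)),("scene",(358,260))):
    f=load(n+"0");P=cloud(f);g=f["frame"].astype(int)
    s=np.s_[v-32:v+32,u-32:u+32];p=P[s].reshape(-1,3);c=g[s].reshape(-1,3);ok=p[:,2]>0.03
    dark=(c.max(1)<70)&ok; white=(c.min(1)>150)&ok
    print(n,"deck z",np.median(p[white,2]),"dark z pct",np.percentile(p[dark,2],[5,25,50,75,90,97]).round(4))
    sk=dark&(p[:,2]>.066); rect=cv2.minEnclosingCircle(p[sk][:,:2].astype(np.float32)); print("enclosing",rect,sk.sum())
    zt=np.percentile(p[dark,2],97)
    b=ok&(p[:,2]>zt-.008)&(np.hypot(*(p[:,:2]-np.median(p[sk][:,:2],0)).T)<.04)
    print("bar top",b.sum(),np.median(p[b],0).round(4),cv2.minAreaRect(p[b][:,:2].astype(np.float32)))
    cr=cv2.resize(f["frame"][v-32:v+32,u-32:u+32],None,fx=6,fy=6,interpolation=2)
    cv2.imwrite(f"pics/c_{n}.png",cr[...,::-1])
# hotplate rectangle from top
f=load("top0");P=cloud(f)
m=((abs(P[...,2]-.06)<.012)&(f["frame"].min(2)>140)).astype(np.uint8)
m[:,:230]=0;m[:,470:]=0;m[:140]=0;m[320:]=0
nb,l,st,_=cv2.connectedComponentsWithStats(m);k=1+st[1:,4].argmax()
q=P[l==k][:,:2].astype(np.float32);print("plate",cv2.minAreaRect(q),cv2.boxPoints(cv2.minAreaRect(q)).round(3).tolist(),"z",np.median(P[l==k][:,2]))
A=cv2.imread("pics/c_top.png");B=cv2.imread("pics/c_scene.png");cv2.imwrite("pics/cc.png",np.hstack([A,B]))
E
```

```text
top deck z 0.060168963367384254 dark z pct [0.0693 0.0707 0.0721 0.0998 0.102  0.1037]
enclosing ((0.4898514747619629, 0.058782909065485), 0.038674112409353256) 420
bar top 181 [0.4995 0.0695 0.1018] ((0.499744713306427, 0.06952471286058426), (0.014060807414352894, 0.04551723226904869), 84.42774963378906)
scene deck z 0.05901413173158246 dark z pct [0.0677 0.07   0.0767 0.0909 0.099  0.101 ]
enclosing ((0.33640003204345703, 0.3569612503051758), 0.3423745632171631) 907
bar top 291 [0.4982 0.0754 0.0998] ((0.500616192817688, 0.07145540416240692), (0.016606643795967102, 0.04663071781396866), 84.80723571777344)
plate ((0.58698570728302, -0.030853495001792908), (0.37952920794487, 0.269599050283432), 83.53864288330078) [[0.4320000112056732, -0.20399999618530273], [0.699999988079071, -0.23499999940395355], [0.7419999837875366, 0.14300000667572021], [0.4740000069141388, 0.17299999296665192]] z 0.060139821826221906
```

View pics/cc.png

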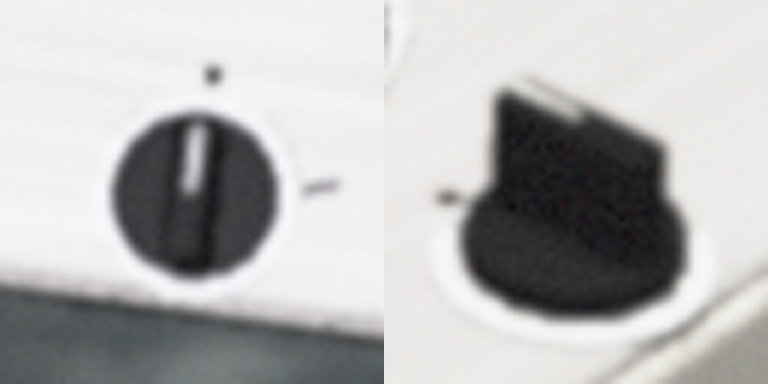

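The crop shows the pointer line at the off dot (towards the back), with the dash clockwise of it. Both views agree with the geometry of the plate: knob axis ≈ (0.500, 0.070), bar top z ≈ 0.102, bar yaw ≈ −6°. I'll now move above it in the tool axes.

Emit:
{"fn": "arm_command", "kwargs": {"rows": [{"fingers": 1, "x": 0.0244, "y": -0.0271}, {"fingers": 1, "x": 0.0244, "y": -0.0271}, {"fingers": 1, "x": 0.0244, "y": -0.0271}, {"fingers": 1, "x": 0.0244, "y": -0.0271}, {"fingers": 1, "x": 0.0244, "y": -0.0271}, {"fingers": 1, "x": 0.0244, "y": -0.0271}, {"fingers": 1, "x": 0.0244, "y": -0.0271}, {"fingers": 1, "x": 0.0244, "y": -0.0271}, {"fingers": 1, "x": 0.0244, "y": -0.0271}, {"fingers": 1, "x": 0.0244, "y": -0.0271}]}}

```text
validation failed for argument at $.ro...
```

Emit:
{"fn": "arm_command", "kwargs": {"rows": [{"fingers": 1, "x": 0.0244, "y": -0.0271}, {"fingers": 1, "x": 0.0244, "y": -0.0271}, {"fingers": 1, "x": 0.0244, "y": -0.0271}, {"fingers": 1, "x": 0.0244, "y": -0.0271}, {"fingers": 1, "x": 0.0244, "y": -0.0271}, {"fingers": 1, "x": 0.0244, "y": -0.0271}, {"fingers": 1, "x": 0.0244, "y": -0.0271}, {"fingers": 1, "x": 0.0244, "y": -0.0271}, {"fingers": 1, "x": 0.0244, "y": -0.0271}, {"fingers": 1, "x": 0.0244, "y": -0.0271}]}}

```text
validation failed for argument at $.ro...
```

Emit:
{"fn": "arm_command", "kwargs": {"rows": [{"fingers": 1, "az": -7}, {"fingers": 1, "az": -7}, {"fingers": 1, "az": -7}, {"fingers": 1, "az": -7}, {"fingers": 1, "az": -7}, {"fingers": 1, "az": -7}, {"fingers": 1, "az": -7}, {"fingers": 1, "az": -7}, {"fingers": 1, "az": -7}, {"fingers": 1, "az": -7}]}}

```text
validation failed for argument at $.ro...
```

```bash
cat >> m.py <<'E'
from scipy.spatial.transform import Rotation as Rn
def st(r):
    o=r.get_obs();R=Rn.from_rotvec(o["orientation"]).as_matrix()
    print("t",round(o["clock"],2),"tcp",np.round(o["tcp_pos"],4),"yaw x",np.degrees(np.arctan2(R[1,0],R[0,0])).round(2),"toolz",R[:,2].round(4),"F",np.round(o["contact_force"],1),"M",np.round(o["moment"],2),"w",round(o["grip_width"],4),"gf",round(o["gripper_force"],1),"q",np.round(o["joints"],2))
    return o,R
E
python3 -c "
from bench import r
from m import *
o,R=st(r); print('need tool shift',(R.T@(np.array([.5,.070,.25])-o['tcp_pos'])).round(4))"
```

```text
t 0.1 tcp [ 0.265  -0.6203  0.2494] yaw x 23.14 toolz [-7.0e-04  1.4e-03 -1.0e+00] F [0.5 0.6 0.5] M [-0.05 -0.05  0.04] w 0.0856 gf 0.0 q [ 1.06  0.48  0.02  1.56 -0.01  1.11 -0.08]
need tool shift [ 4.873e-01 -5.424e-01  3.000e-04]
```

The refusal message is cut off. My guess is that every row needs all seven keys, so I'll test with those.

Emit:
{"fn": "arm_command", "kwargs": {"rows": [{"fingers": 1, "x": 0.0244, "y": -0.0271, "z": 0, "ax": 0, "ay": 0, "az": 0}, {"fingers": 1, "x": 0.0244, "y": -0.0271, "z": 0, "ax": 0, "ay": 0, "az": 0}]}}

```text
clock: 0.27
tcp_pos: [0.2873, -0.5521, 0.2492]
orientation: [-3.079, -0.624, 0.002]
contact_force: [1.0, 0.6, 0.6]
grip_width: 0.0854
gripper_force: 0.0
```

Emit:
{"fn": "arm_command", "kwargs": {"rows": [{"fingers": 1, "x": 0.0244, "y": -0.0271, "z": 0, "ax": 0, "ay": 0, "az": 0}, {"fingers": 1, "x": 0.0244, "y": -0.0271, "z": 0, "ax": 0, "ay": 0, "az": 0}, {"fingers": 1, "x": 0.0244, "y": -0.0271, "z": 0, "ax": 0, "ay": 0, "az": 0}, {"fingers": 1, "x": 0.0244, "y": -0.0271, "z": 0, "ax": 0, "ay": 0, "az": 0}, {"fingers": 1, "x": 0.0244, "y": -0.0271, "z": 0, "ax": 0, "ay": 0, "az": 0}, {"fingers": 1, "x": 0.0244, "y": -0.0271, "z": 0, "ax": 0, "ay": 0, "az": 0}, {"fingers": 1, "x": 0.0244, "y": -0.0271, "z": 0, "ax": 0, "ay": 0, "az": 0}, {"fingers": 1, "x": 0.0244, "y": -0.0271, "z": 0, "ax": 0, "ay": 0, "az": 0}, {"fingers": 1, "x": 0.0244, "y": -0.0271, "z": 0, "ax": 0, "ay": 0, "az": 0}]}}

```text
clock: 1.02
tcp_pos: [0.3949, -0.2394, 0.2502]
orientation: [3.078, 0.63, -0.0]
contact_force: [1.6, -0.3, 0.1]
grip_width: 0.0855
gripper_force: 0.0
```

Emit:
{"fn": "arm_command", "kwargs": {"rows": [{"fingers": 1, "x": 0.0244, "y": -0.0271, "z": 0, "ax": 0, "ay": 0, "az": 0}, {"fingers": 1, "x": 0.0244, "y": -0.0271, "z": 0, "ax": 0, "ay": 0, "az": 0}, {"fingers": 1, "x": 0.0244, "y": -0.0271, "z": 0, "ax": 0, "ay": 0, "az": 0}, {"fingers": 1, "x": 0.0244, "y": -0.0271, "z": 0, "ax": 0, "ay": 0, "az": 0}, {"fingers": 1, "x": 0.0244, "y": -0.0271, "z": 0, "ax": 0, "ay": 0, "az": 0}, {"fingers": 1, "x": 0.0244, "y": -0.0271, "z": 0, "ax": 0, "ay": 0, "az": 0}, {"fingers": 1, "x": 0.0244, "y": -0.0271, "z": 0, "ax": 0, "ay": 0, "az": 0}, {"fingers": 1, "x": 0.0244, "y": -0.0271, "z": 0, "ax": 0, "ay": 0, "az": 0}, {"fingers": 1, "x": 0.0244, "y": -0.0271, "z": 0, "ax": 0, "ay": 0, "az": 0}]}}

```text
clock: 1.77
tcp_pos: [0.5011, 0.071, 0.2502]
orientation: [3.078, 0.63, -0.0]
contact_force: [0.7, -0.4, 0.7]
grip_width: 0.0855
gripper_force: 0.0
```

Emit:
{"fn": "arm_command", "kwargs": {"rows": [{"fingers": 1, "x": 0, "y": 0, "z": 0, "ax": 0, "ay": 0, "az": -7}, {"fingers": 1, "x": 0, "y": 0, "z": 0, "ax": 0, "ay": 0, "az": -7}, {"fingers": 1, "x": 0, "y": 0, "z": 0, "ax": 0, "ay": 0, "az": -7}, {"fingers": 1, "x": 0, "y": 0, "z": 0, "ax": 0, "ay": 0, "az": -7}, {"fingers": 1, "x": 0, "y": 0, "z": 0, "ax": 0, "ay": 0, "az": -7}, {"fingers": 1, "x": 0, "y": 0, "z": 0, "ax": 0, "ay": 0, "az": -7}, {"fingers": 1, "x": 0, "y": 0, "z": 0, "ax": 0, "ay": 0, "az": -7}, {"fingers": 1, "x": 0, "y": 0, "z": 0, "ax": 0, "ay": 0, "az": -7}, {"fingers": 1, "x": 0, "y": 0, "z": 0, "ax": 0, "ay": 0, "az": -7}, {"fingers": 1, "x": 0, "y": 0, "z": 0, "ax": 0, "ay": 0, "az": -7}]}}

```text
clock: 2.6
tcp_pos: [0.5007, 0.0693, 0.25]
orientation: [-2.153, -2.288, 0.001]
contact_force: [-0.8, -0.7, 0.0]
grip_width: 0.0856
gripper_force: 0.0
```

```bash
python3 -c "
from bench import r
from m import *
o,R=st(r); print('need tool shift',(R.T@(np.array([.5,.070,.25])-o['tcp_pos'])).round(4))"
```

```text
t 2.6 tcp [0.5007 0.0693 0.25  ] yaw x 93.48 toolz [-7.e-04 -2.e-04 -1.e+00] F [-0.8 -0.7  0. ] M [ 0.05 -0.03  0.  ] w 0.0856 gf 0.0 q [ 0.28  0.26 -0.63  1.92  0.18  1.02 -0.37]
need tool shift [ 0.0008 -0.0007 -0.    ]
```

Emit:
{"fn": "arm_command", "kwargs": {"rows": [{"fingers": 0.2, "x": 0, "y": 0, "z": 0, "ax": 0, "ay": 0, "az": -7}, {"fingers": 0.2, "x": 0, "y": 0, "z": 0, "ax": 0, "ay": 0, "az": -7}, {"fingers": 0.2, "x": 0, "y": 0, "z": 0, "ax": 0, "ay": 0, "az": -7}, {"fingers": 0.2, "x": 0, "y": 0, "z": 0, "ax": 0, "ay": 0, "az": -7}, {"fingers": 0.2, "x": 0, "y": 0, "z": 0, "ax": 0, "ay": 0, "az": -7}, {"fingers": 0.2, "x": 0, "y": 0, "z": 0, "ax": 0, "ay": 0, "az": -7}, {"fingers": 0.2, "x": 0, "y": 0, "z": 0, "ax": 0, "ay": 0, "az": -7}, {"fingers": 0.2, "x": 0, "y": 0, "z": 0, "ax": 0, "ay": 0, "az": -7}, {"fingers": 0.2, "x": 0, "y": 0, "z": 0, "ax": 0, "ay": 0, "az": -7}, {"fingers": 0.2, "x": 0, "y": 0, "z": 0, "ax": 0, "ay": 0, "az": -7}]}}

```text
clock: 3.43
tcp_pos: [0.5008, 0.0692, 0.25]
orientation: [-0.451, -3.108, 0.0]
contact_force: [0.4, 0.4, -0.7]
grip_width: 0.0513
gripper_force: 0.0
```

Emit:
{"fn": "arm_command", "kwargs": {"rows": [{"fingers": 0.2, "x": 0, "y": 0, "z": 0, "ax": 0, "ay": 0, "az": -7}, {"fingers": 0.2, "x": 0, "y": 0, "z": 0.0, "ax": 0, "ay": 0, "az": -3.5}, {"fingers": 0.2, "x": 0, "y": 0, "z": 0.03, "ax": 0, "ay": 0, "az": 0}, {"fingers": 0.2, "x": 0, "y": 0, "z": 0.03, "ax": 0, "ay": 0, "az": 0}, {"fingers": 0.2, "x": 0, "y": 0, "z": 0.03, "ax": 0, "ay": 0, "az": 0}, {"fingers": 0.2, "x": 0, "y": 0, "z": 0.02, "ax": 0, "ay": 0, "az": 0}, {"fingers": 0.2, "x": 0, "y": 0, "z": 0, "ax": 0, "ay": 0, "az": 0}]}}

```text
clock: 4.02
tcp_pos: [0.498, 0.0684, 0.1363]
orientation: [-0.174, -3.129, 0.002]
contact_force: [-1.1, -1.3, 0.2]
grip_width: 0.0514
gripper_force: 0.0
```

```bash
python3 -c "
from bench import r
from m import *
o,R=st(r); print('need tool shift',(R.T@(np.array([.5,.070,.096])-o['tcp_pos'])).round(4))
f=r.grab_frame('scene');cv2.imwrite('pics/s1.png',f['frame'][...,::-1])"
```

```text
t 4.02 tcp [0.498  0.0684 0.1363] yaw x 173.64 toolz [-7.7e-03 -9.0e-04 -1.0e+00] F [-1.1 -1.3  0.2] M [-0.03  0.02 -0.06] w 0.0514 gf 0.0 q [ 0.38  0.46 -0.79  2.02  0.44  0.84  0.8 ]
need tool shift [-0.0021  0.0019  0.0403]
```

View pics/s1.png

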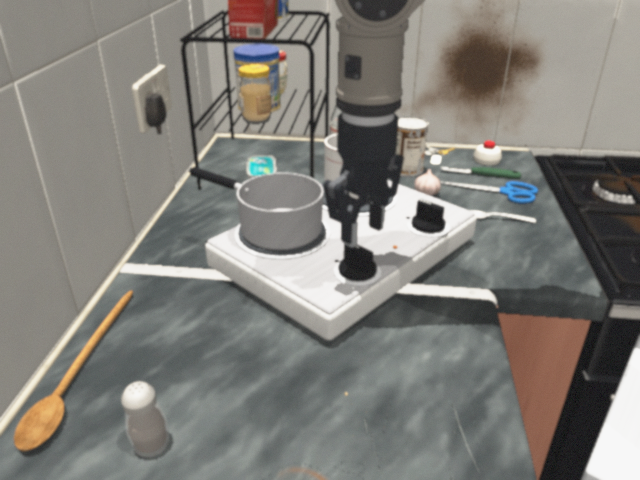

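The picture shows the open fingers either side of the left bar, around (350,230) to (380,215), well clear of the pan. Next I'll descend and settle.

Emit:
{"fn": "arm_command", "kwargs": {"rows": [{"fingers": 0.2, "x": 0, "y": 0, "z": 0.015, "ax": 0, "ay": 0, "az": 0}, {"fingers": 0.2, "x": 0, "y": 0, "z": 0.015, "ax": 0, "ay": 0, "az": 0}, {"fingers": 0.2, "x": 0, "y": 0, "z": 0.008, "ax": 0, "ay": 0, "az": 0}, {"fingers": 0.2, "x": 0, "y": 0, "z": 0.004, "ax": 0, "ay": 0, "az": 0}, {"fingers": 0.2, "x": 0, "y": 0, "z": 0, "ax": 0, "ay": 0, "az": 0}, {"fingers": 0.2, "x": 0, "y": 0, "z": 0, "ax": 0, "ay": 0, "az": 0}, {"fingers": 0.2, "x": 0, "y": 0, "z": 0, "ax": 0, "ay": 0, "az": 0}]}}

```text
clock: 4.65
tcp_pos: [0.5017, 0.0696, 0.0993]
orientation: [0.174, 3.135, 0.0]
contact_force: [0.3, -0.2, -0.6]
grip_width: 0.051
gripper_force: 0.0
```

```bash
python3 -c "
from bench import r
from m import *
o,R=st(r); print('need tool shift',(R.T@(np.array([.5,.070,.096])-o['tcp_pos'])).round(4))"
```

```text
t 4.65 tcp [0.5017 0.0696 0.0993] yaw x 173.63 toolz [ 1.5e-03  1.0e-04 -1.0e+00] F [ 0.3 -0.2 -0.6] M [-0.   -0.01 -0.01] w 0.051 gf 0.0 q [ 0.34  0.52 -0.75  2.04  0.51  0.77  0.74]
need tool shift [0.0017 0.0002 0.0033]
```

Emit:
{"fn": "arm_command", "kwargs": {"rows": [{"fingers": 0.2, "x": 0.0015, "y": 0, "z": 0.004, "ax": 0, "ay": 0, "az": 0}, {"fingers": 0.2, "x": 0, "y": 0, "z": 0, "ax": 0, "ay": 0, "az": 0}, {"fingers": -1, "x": 0, "y": 0, "z": 0, "ax": 0, "ay": 0, "az": 0}, {"fingers": -1, "x": 0, "y": 0, "z": 0, "ax": 0, "ay": 0, "az": 0}, {"fingers": -1, "x": 0, "y": 0, "z": 0, "ax": 0, "ay": 0, "az": 0}, {"fingers": -1, "x": 0, "y": 0, "z": 0, "ax": 0, "ay": 0, "az": 0}, {"fingers": -1, "x": 0, "y": 0, "z": 0, "ax": 0, "ay": 0, "az": 0}, {"fingers": -1, "x": 0, "y": 0, "z": 0, "ax": 0, "ay": 0, "az": 0}], "grip_force": 50}}

```text
clock: 5.32
tcp_pos: [0.4999, 0.0709, 0.0947]
orientation: [0.173, 3.136, 0.003]
contact_force: [-0.3, 5.4, 1.8]
grip_width: 0.013
gripper_force: 51.0
```

```bash
python3 -c "
from bench import r
from m import *
st(r)"
```

```text
t 5.32 tcp [0.4999 0.0709 0.0947] yaw x 173.69 toolz [ 0.001   0.0016 -1.    ] F [-0.3  5.4  1.8] M [1.09 0.16 0.01] w 0.013 gf 51.0 q [ 0.33  0.52 -0.74  2.05  0.51  0.76  0.73]
```

Emit:
{"fn": "arm_command", "kwargs": {"rows": [{"fingers": -1, "x": 0, "y": 0.001, "z": -0.003, "ax": 0, "ay": 0, "az": 0}, {"fingers": -1, "x": 0, "y": 0, "z": -0.003, "ax": 0, "ay": 0, "az": 0}, {"fingers": -1, "x": 0, "y": 0, "z": -0.003, "ax": 0, "ay": 0, "az": 0}, {"fingers": -1, "x": 0, "y": 0, "z": -0.003, "ax": 0, "ay": 0, "az": 0}, {"fingers": -1, "x": 0, "y": 0, "z": 0, "ax": 0, "ay": 0, "az": 0}, {"fingers": -1, "x": 0, "y": 0, "z": 0, "ax": 0, "ay": 0, "az": 0}, {"fingers": -1, "x": 0, "y": 0, "z": 0, "ax": 0, "ay": 0, "az": 0}]}}

```text
clock: 5.9
tcp_pos: [0.4998, 0.0709, 0.1067]
orientation: [0.174, 3.136, 0.0]
contact_force: [-0.5, 4.6, 2.0]
grip_width: 0.013
gripper_force: 50.8
```

```bash
python3 -c "
from bench import r
from m import *
st(r)"
```

```text
t 5.9 tcp [0.4998 0.0709 0.1067] yaw x 173.64 toolz [ 6.e-04  2.e-04 -1.e+00] F [-0.5  4.6  2. ] M [ 1.02  0.01 -0.01] w 0.013 gf 50.8 q [ 0.35  0.51 -0.76  2.04  0.49  0.78  0.75]
```

Emit:
{"fn": "arm_command", "kwargs": {"rows": [{"fingers": -1, "x": 0, "y": 0, "z": 0, "ax": 0, "ay": 0, "az": 5}, {"fingers": -1, "x": 0, "y": 0, "z": 0, "ax": 0, "ay": 0, "az": 5}, {"fingers": -1, "x": 0, "y": 0, "z": 0, "ax": 0, "ay": 0, "az": 5}, {"fingers": -1, "x": 0, "y": 0, "z": 0, "ax": 0, "ay": 0, "az": 5}]}}

```text
clock: 6.23
tcp_pos: [0.4999, 0.0716, 0.1065]
orientation: [0.722, 3.057, 0.003]
contact_force: [1.0, 6.6, -0.5]
grip_width: 0.0129
gripper_force: 50.7
```

```bash
python3 -c "
from bench import r
from m import *
st(r)
f=r.grab_frame('scene');c=f['frame'][190:310,280:440];cv2.imwrite('pics/s2.png',cv2.resize(c,None,fx=4,fy=4,interpolation=2)[...,::-1])"
```

```text
t 6.23 tcp [0.4999 0.0716 0.1065] yaw x 153.42 toolz [ 9.0e-04  1.4e-03 -1.0e+00] F [ 1.   6.6 -0.5] M [ 1.44 -0.11  0.01] w 0.0129 gf 50.7 q [ 0.28  0.48 -0.67  2.04  0.43  0.76  0.45]
```

View pics/s2.png

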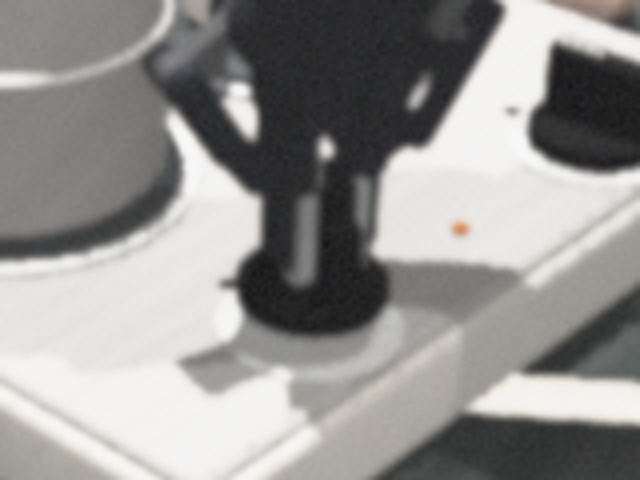

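The picture shows the skirt lifted clear of the deck, with the shadow gap at (315,340), and the knob following the gripper. I'll continue the turn.

Emit:
{"fn": "arm_command", "kwargs": {"rows": [{"fingers": -1, "x": 0, "y": 0, "z": 0, "ax": 0, "ay": 0, "az": 6}, {"fingers": -1, "x": 0, "y": 0, "z": 0, "ax": 0, "ay": 0, "az": 6}, {"fingers": -1, "x": 0, "y": 0, "z": 0, "ax": 0, "ay": 0, "az": 6}, {"fingers": -1, "x": 0, "y": 0, "z": 0, "ax": 0, "ay": 0, "az": 6}, {"fingers": -1, "x": 0, "y": 0, "z": 0, "ax": 0, "ay": 0, "az": 6}, {"fingers": -1, "x": 0, "y": 0, "z": 0, "ax": 0, "ay": 0, "az": 6}, {"fingers": -1, "x": 0, "y": 0, "z": 0, "ax": 0, "ay": 0, "az": 6}, {"fingers": -1, "x": 0, "y": 0, "z": 0, "ax": 0, "ay": 0, "az": 6}, {"fingers": -1, "x": 0, "y": 0, "z": 0, "ax": 0, "ay": 0, "az": 6}, {"fingers": -1, "x": 0, "y": 0, "z": 0, "ax": 0, "ay": 0, "az": 4}]}}

```text
clock: 7.12
tcp_pos: [0.5013, 0.0728, 0.1068]
orientation: [2.114, 2.323, 0.008]
contact_force: [5.1, 8.8, -3.7]
grip_width: 0.0135
gripper_force: 50.1
```

Emit:
{"fn": "arm_command", "kwargs": {"rows": [{"fingers": -1, "x": 0, "y": 0, "z": 0, "ax": 0, "ay": 0, "az": 0}, {"fingers": -1, "x": 0, "y": 0, "z": 0, "ax": 0, "ay": 0, "az": 0}, {"fingers": -1, "x": 0, "y": 0, "z": 0, "ax": 0, "ay": 0, "az": 0}]}}

```text
clock: 7.37
tcp_pos: [0.5014, 0.0728, 0.1069]
orientation: [2.108, 2.329, 0.008]
contact_force: [3.4, 8.9, -2.8]
grip_width: 0.0133
gripper_force: 50.2
```

```bash
python3 -c "
from bench import r
from m import *
st(r)"
```

```text
t 7.37 tcp [0.5014 0.0728 0.1069] yaw x 95.7 toolz [ 0.0037  0.0031 -1.    ] F [ 3.4  8.9 -2.8] M [ 1.99 -0.87  0.03] w 0.0133 gf 50.2 q [ 0.09  0.43 -0.44  2.05  0.27  0.7  -0.42]
```

Emit:
{"fn": "arm_command", "kwargs": {"rows": [{"fingers": -1, "x": 0, "y": 0, "z": 0.003, "ax": 0, "ay": 0, "az": 0}, {"fingers": -1, "x": 0, "y": 0, "z": 0.003, "ax": 0, "ay": 0, "az": 0}, {"fingers": -1, "x": 0, "y": 0, "z": 0.003, "ax": 0, "ay": 0, "az": 0}, {"fingers": -1, "x": 0, "y": 0, "z": 0.003, "ax": 0, "ay": 0, "az": 0}, {"fingers": -1, "x": 0, "y": 0, "z": 0.001, "ax": 0, "ay": 0, "az": 0}, {"fingers": -1, "x": 0, "y": 0, "z": 0, "ax": 0, "ay": 0, "az": 0}, {"fingers": -1, "x": 0, "y": 0, "z": 0, "ax": 0, "ay": 0, "az": 0}]}}

```text
clock: 7.95
tcp_pos: [0.5014, 0.0728, 0.0946]
orientation: [2.108, 2.328, 0.007]
contact_force: [2.2, 8.3, 6.1]
grip_width: 0.0133
gripper_force: 51.5
```

```bash
python3 -c "
from bench import r
from m import *
st(r)"
```

```text
t 7.95 tcp [0.5014 0.0728 0.0946] yaw x 95.7 toolz [ 0.0038  0.0027 -1.    ] F [2.2 8.3 6.1] M [ 1.78 -0.13 -0.01] w 0.0133 gf 51.5 q [ 0.08  0.45 -0.43  2.06  0.29  0.68 -0.43]
```

Emit:
{"fn": "arm_command", "kwargs": {"rows": [{"fingers": -1, "x": 0, "y": 0, "z": 0.001, "ax": 0, "ay": 0, "az": 0}, {"fingers": -1, "x": 0, "y": 0, "z": 0.001, "ax": 0, "ay": 0, "az": 0}, {"fingers": -1, "x": 0, "y": 0, "z": 0, "ax": 0, "ay": 0, "az": 0}, {"fingers": -1, "x": 0, "y": 0, "z": 0, "ax": 0, "ay": 0, "az": 0}]}}

```text
clock: 8.28
tcp_pos: [0.5015, 0.0729, 0.0944]
orientation: [2.107, 2.327, 0.007]
contact_force: [-5.3, 7.0, 27.3]
grip_width: 0.0131
gripper_force: 54.6
```

It's hard against the home stop. I'll take off the push, open partly so the fingers stay clear of the pan, check, then rise.

Emit:
{"fn": "arm_command", "kwargs": {"rows": [{"fingers": -1, "x": 0, "y": 0, "z": -0.002, "ax": 0, "ay": 0, "az": 0}, {"fingers": -1, "x": 0, "y": 0, "z": 0, "ax": 0, "ay": 0, "az": 0}, {"fingers": -0.1, "x": 0, "y": 0, "z": 0, "ax": 0, "ay": 0, "az": 0}, {"fingers": -0.1, "x": 0, "y": 0, "z": 0, "ax": 0, "ay": 0, "az": 0}, {"fingers": -0.1, "x": 0, "y": 0, "z": 0, "ax": 0, "ay": 0, "az": 0}, {"fingers": -0.1, "x": 0, "y": 0, "z": 0, "ax": 0, "ay": 0, "az": 0}, {"fingers": -0.1, "x": 0, "y": 0, "z": 0, "ax": 0, "ay": 0, "az": 0}]}}

```text
clock: 8.87
tcp_pos: [0.4993, 0.0698, 0.093]
orientation: [-2.11, -2.327, 0.002]
contact_force: [0.4, 0.5, -0.1]
grip_width: 0.0386
gripper_force: 0.0
```

```bash
python3 -c "
from bench import r
from m import *
st(r)"
```

```text
t 8.87 tcp [0.4993 0.0698 0.093 ] yaw x 95.59 toolz [-1.e-03 -9.e-04 -1.e+00] F [ 0.4  0.5 -0.1] M [-0.    0.01  0.01] w 0.0386 gf 0.0 q [ 0.09  0.45 -0.43  2.06  0.29  0.68 -0.43]
```

Released with no contact force. I'll rise straight up, then back off towards the robot's right so the cameras can see.

Emit:
{"fn": "arm_command", "kwargs": {"rows": [{"fingers": -0.1, "x": 0, "y": 0, "z": -0.01, "ax": 0, "ay": 0, "az": 0}, {"fingers": -0.1, "x": 0, "y": 0, "z": -0.02, "ax": 0, "ay": 0, "az": 0}, {"fingers": -0.1, "x": 0, "y": 0, "z": -0.03, "ax": 0, "ay": 0, "az": 0}, {"fingers": -0.1, "x": 0, "y": 0, "z": -0.03, "ax": 0, "ay": 0, "az": 0}, {"fingers": -0.1, "x": 0, "y": 0, "z": -0.03, "ax": 0, "ay": 0, "az": 0}, {"fingers": -0.1, "x": 0, "y": 0, "z": -0.03, "ax": 0, "ay": 0, "az": 0}, {"fingers": -0.1, "x": -0.03, "y": 0, "z": 0, "ax": 0, "ay": 0, "az": 0}, {"fingers": -0.1, "x": -0.03, "y": 0, "z": 0, "ax": 0, "ay": 0, "az": 0}, {"fingers": -0.1, "x": -0.03, "y": 0, "z": 0, "ax": 0, "ay": 0, "az": 0}, {"fingers": -0.1, "x": -0.03, "y": 0, "z": 0, "ax": 0, "ay": 0, "az": 0}]}}

```text
clock: 9.7
tcp_pos: [0.5113, -0.0502, 0.2444]
orientation: [2.108, 2.328, 0.0]
contact_force: [0.1, 0.6, 0.1]
grip_width: 0.0382
gripper_force: 0.0
```

Emit:
{"fn": "arm_command", "kwargs": {"rows": [{"fingers": -0.1, "x": -0.03, "y": 0, "z": 0, "ax": 0, "ay": 0, "az": 0}, {"fingers": -0.1, "x": -0.03, "y": 0, "z": 0, "ax": 0, "ay": 0, "az": 0}, {"fingers": -0.1, "x": -0.03, "y": 0, "z": 0, "ax": 0, "ay": 0, "az": 0}, {"fingers": -0.1, "x": -0.03, "y": 0, "z": 0, "ax": 0, "ay": 0, "az": 0}, {"fingers": -0.1, "x": -0.03, "y": 0, "z": 0, "ax": 0, "ay": 0, "az": 0}, {"fingers": -0.1, "x": -0.03, "y": 0, "z": 0, "ax": 0, "ay": 0, "az": 0}, {"fingers": -0.1, "x": 0, "y": 0, "z": 0, "ax": 0, "ay": 0, "az": 0}, {"fingers": -0.1, "x": 0, "y": 0, "z": 0, "ax": 0, "ay": 0, "az": 0}]}}

```text
clock: 10.37
tcp_pos: [0.5285, -0.2301, 0.2436]
orientation: [-2.114, -2.324, 0.0]
contact_force: [0.1, -0.7, -0.2]
grip_width: 0.0385
gripper_force: 0.0
```

Run:
```python
from bench import r
from m import *
st(r)
out=[]
for n,(u,v) in (("top",(301,272)),("scene",(358,260))):
    f=r.grab_frame(n);P=cloud(f);P0=cloud(load(n+"0"))
    s=np.s_[v-32:v+32,u-32:u+32];p=P[s].reshape(-1,3);q=p[(p[:,2]>.093)&(p[:,2]<.13)&(np.hypot(p[:,0]-.5,p[:,1]-.07)<.03)]
    print(n,"bar",np.percentile(q[:,2],[50,90,97]).round(4),cv2.minAreaRect(q[:,:2].astype(np.float32)))
    out.append(f["frame"][140:380,200:520])
cv2.imwrite("pics/fin.png",cv2.resize(np.vstack(out),None,fx=1.2,fy=1.2)[...,::-1])
```

```text
t 10.37 tcp [ 0.5285 -0.2301  0.2436] yaw x 95.41 toolz [-3.e-04 -2.e-04 -1.e+00] F [ 0.1 -0.7 -0.2] M [ 0.03  0.   -0.02] w 0.0385 gf 0.0 q [ 0.56  0.34 -0.32  1.79  0.13  1.03  0.28]
top bar [0.1019 0.1036 0.1048] ((0.4998055398464203, 0.06911362707614899), (0.013950317166745663, 0.04381250590085983), 5.426418304443359)
scene bar [0.1002 0.1018 0.1022] ((0.49923500418663025, 0.07248945534229279), (0.01446504332125187, 0.04549519345164299), 2.930872678756714)
```

View pics/fin.png

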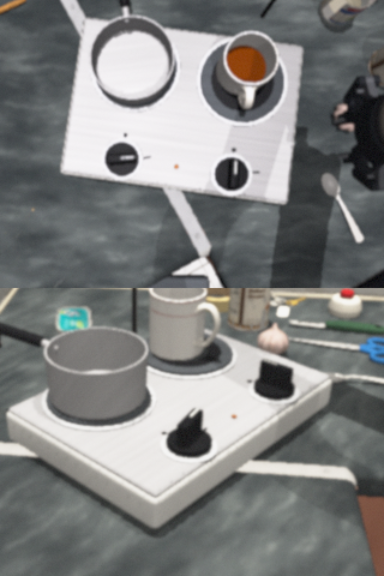

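The final views show the left knob's pointer at the dash, around (122,158), and its bar top back at z ≈ 0.102, the starting height, so it's home. The right knob, pan and mug look unmoved, so I'm handing in.

```bash
python3 -c "
from bench import r
print(r.hand_in())"
```

```text
the job is handed in; nothing more can be done
None
```

The ring under the saucepan is switched on: I pulled the left knob up, turned it 78° clockwise to the dash and pushed it fully home, and the right knob, pan and mug look unmoved in the final pictures; the job is handed in at about 10 s of the 32 s, with no verdict returned.

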